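# Hang the queen cage on the hook beside the ruler

## Task

Hang the red queen cage by its eye on the ring stand's blue hook arm, which already carries the steel ruler. With the cage, slide the ruler back along the arm until ruler and cage sit snug against the clamp: press them home with a light, steady push you can feel, but never hard, as the cage is thin plastic. Then let go, leaving both hanging straight and close together on the arm and everything else on the bench where it was.

Things in the scene. Friction and masses are not known exactly. Their poses are not given: they have to be found in the camera images.
- queen_cage: Bright red thin plastic queen cage, 45 g, upright on the bench. Body 38 mm wide (y), 14 mm thick (x), 66 mm tall; on top a lug 24 mm wide, 14 mm thick, with the eye; 91 mm overall, front and back alike. Origin: centre of the underside, z up. Hung up, its origin is 83 mm below the arm's centreline. Pressing it with more than 15 N on ruler or arm damages it.
- cage_eye (a point): Centre of the cage's eye, a slot right through the lug along x, 12 mm wide (y) and 20 mm high (from 66 to 86 mm above the underside, so this point is at 76 mm), with a 5 mm bar over it. Axes as the cage's. The cage hangs when the underside of that bar rests on the arm, this point then 7 mm below the arm's centreline.
- cage_grip (a point): Where to pinch the cage: 61 mm above its underside, on its axis, across the 38 mm width (y), from above, with a finger on either side of the lug. Axes as the cage's.
- hook_arm: Blue coated level steel rod, 6 mm thick, 205 mm above the bench, held in the ring stand's clamp. Origin: on its centreline at the bend. +x runs along the straight part to the clamp (roughly away from the robot), y across, z up. The clamp's flat jaw face (26 mm wide, 21 mm below to 13 mm above the centreline) stops the straight part at x = 30 to 60 mm: not measured, to be found by feel.
- hook_tip (a point): Centre of the round tip (6 mm thick) of the arm's outer end, which rises at about 30 degrees from the bend: 16 mm outward (-x) and 10 mm above the straight part's centreline. Axes as the arm's. The eye, held level, passes tip and bend in one level move. Beside the arm, behind and to its +y side, is a white funnel, 154 mm across, rim 190 mm high. No other part rises more than 14 mm above the arm.
- ruler: Polished steel comb ruler, 85 g, 150 mm long (z), 26 mm wide (y), 3 mm thick (x), hanging on the arm's straight part by a 10 mm square hole (upper edge 145 mm above its lower end, the origin). It slides along the arm with under 1 N until it meets the clamp; it is snug when the cage's push on it then rises to 3 N or more for half a second. Over 15 N is too hard.
- jar_side: Open squat clear glass jar, 82 mm across, 74 mm tall. Origin: centre of the underside. Leave alone.
- jar_under: The same kind of jar, on the stand's base below the funnel. Leave alone.
- fork: Green nylon uncapping fork with steel tines lying on the bench, about 190 mm long (x), 60 mm wide, 14 mm high. Origin: at the base of its head, on the bench. Leave alone.
- hive_tool: Yellow and steel hive tool lying flat on the bench, about 200 mm long (x), 46 mm wide. Origin near its middle. Leave alone.
- brush: Bee brush with a wooden handle lying on the bench, about 320 mm long (x), 16 mm high. Origin near its middle. Leave alone.
- jar_lid: Brass-coloured jar lid, 76 mm across, 13 mm high, lying on the bench. Leave alone.

How it is judged:
On the way, in this order (a step that is already met when the one before it is completed fails the run):
1. the cage's eye is on the hook arm, past the bend (x of cage_eye in the frame of hook_arm between 0.004 and 0.06 m and y of cage_eye in the frame of hook_arm between -0.006 and 0.006 m and z of cage_eye in the frame of hook_arm between -0.011 and 0.011 m), for 0.1 s.
2. the cage presses the ruler home against the clamp with 2.5 N or more (contact force between queen_cage and ruler above 2.5 N), for 0.3 s.
At the end, for the whole second after the job is handed in: Cage hung by its eye on the arm's straight part (eye 15-60 mm in from the bend, 6 mm sideways, 3-12 mm under the centreline), ruler hung further in (24 mm or more) at its old height within 7 mm, their centres under 15 mm apart, both within 0.12 rad of upright, at rest (x of cage_eye in the frame of hook_arm between 0.015 and 0.06 m and y of cage_eye in the frame of hook_arm between -0.006 and 0.006 m and z of cage_eye in the frame of hook_arm between -0.012 and -0.003 m and angle between each of queen_cage, ruler's own z axis and vertical below 0.12 rad and horizontal distance between cage_eye and ruler below 0.015 m and height (world z) of ruler between 0.056 and 0.07 m and x of ruler in the frame of hook_arm above 0.024 m and linear speed of each of queen_cage, ruler below 0.02 m/s); the robot touches nothing.
It fails at once if the cage presses the ruler with more than 15 N (contact force between queen_cage and ruler above 15 N).
It fails at once if the cage presses or lands on the hook arm with more than 15 N (contact force between queen_cage and hook_arm above 15 N).
It fails at once if the robot itself presses the ruler or the hook arm with more than 15 N (contact force between any of the fingers, the arm and ruler above 15 N or contact force between any of the fingers, the arm and hook_arm above 15 N).
It fails at once if the ruler comes off the arm (height (world z) of ruler below 0.045 m or x of ruler in the frame of hook_arm below -0.03 m).
It fails at once if a bystander is shifted by more than 20 mm (distance of any of jar_side, jar_under, fork, hive_tool, brush, jar_lid from where it was at the start of the episode above 0.02 m).
It also fails if it takes over 69 s, if anything falls off the work surface, if the arm or the gripper's body presses on something with over 40 N, if the wrist force passes 120 N, or if a joint passes its speed limit or range.

## Robot

A 6-joint arm with a two-finger parallel gripper is mounted at the origin on the work surface. World frame = base frame: x ahead of the robot, y to its left, z up, the work surface at z = 0. Lengths are in m, angles in rad, forces in N, time in s.
With the tool pointing down it reaches from about 0.35 to 0.975 m from the base axis. Payload 4.9 kg.
Tool frame: the origin (TCP) lies at the very end of the fingers, on their centre line; the grasp point (between the pads) lies 19 mm behind it (ctrl.grasp_offset is the distance from the TCP to the grasp point, in m); z points along the fingers, y is the line along which they close (so a half turn about z gives the same grasp; the last joint's range is limited). The gripper opens to 85 mm and grips with 20 to 120 N. Pads are 22 mm wide; open, the fingers measure 114 mm over their backs; the gripper's body (76 mm by 85 mm) begins 54 mm behind the grasp point. The pads swing forward as they close: fully open they stand 13 mm farther back than shut.
Start: joints at [1.196, 0.053, 1.613, -0, 1.476, -0.119], TCP at [0.158, 0.605, 0.231] pointing down, gripper open.
Joint ranges: [-3.01, 3.01], [-1.01, 2.22], [0.06, 2.58], [-1.02, 4.17], [0.09, 2.62], [-3.14, 3.14]. Speed limits (rad/s): [2.57, 2.57, 3.14, 3.14, 3.14, 3.14].

## Interface

Orientations are given as a rotation vector (axis times angle).
In Python, from station import ctrl, optics gives the robot as it stands.
- The arm moves only by the shell command python3 -m handwheel 'ROWS' [OPENING] [FORCE]. ROWS is JSON, a list of rows, each an object of numbers: "tx", "ty", "tz": the shift along the tool's x, y, z in mm; "roll": the turn about the tool's z in rad. A call has 1 to 12 rows; each row shifts and turns the commanded pose from where the row before left it, along the tool's axes as they then stand; what a row does not reach is not made up. A row lasts 1/12 s, in which the tool goes at most 41.7 mm and 7.16 degrees, less where a joint would pass 70% of its speed; a pose out of reach is approached as far as the arm can. A call with a gripper value outside its range is refused whole. OPENING is the finger opening in mm, from 0 to 85.4, set as the call begins (- or left out, the last holds). The fingers move at their own pace and stop on an object; FORCE is the grip in N (left out, the last holds). Time passes only in rows, so rows that do not move let the fingers close. It gives the time, the measured TCP pose, the force, the opening and the grip force at its end, in the units of the state.
- ctrl.get_obs(): the state, without advancing time (a new reading comes with each control period).
- optics.get_image(name): name is "scene" or "top" or "wrist"; returns (picture, depth): 420x560x3 uint8, red, green, blue; 420x560 float32, m along the optical axis (not along the pixel's ray), 0 where there is no reading.
- optics.camera_params(name): a dict with "mtx" (3x3 intrinsics, pixels), "extrinsics" (4x4, takes a point from camera to world coordinates); the wrist camera has in their place "tool_from_camera" (4x4, takes a point from camera to tool coordinates, whose origin is the TCP and whose axes are the flange's). Camera axes: x right, y down, z forward; pixel columns grow to the right and rows downward; lengths in m; the calibration is good to about 2 mm. A picture is of the moment at which its call begins: read the wrist's pose just before it. camera_params takes no time and is no camera call.
- ctrl.finish_job(): hands the job in; it is judged then, once.
The state is a dict: "t": time; "q": joint angles; "dq": joint speeds; "effort": joint torques, N m; "tool_pos": TCP position; "tool_rot": TCP orientation; "contact_force": force on the tool from outside, world axes, zero at the start; "wrist_torque": the same for the moment, N m; "opening": finger opening in m; "grip_force": force on a finger pad.
Only numpy, scipy, OpenCV 4.12 (cv2) and the standard library are available. Lean on these libraries where they do the work, as an engineer would, in place of code of your own. Each camera call takes 0.05 s, during which the arm holds its last target. There are 200 camera calls.

## Working session

There is one attempt and no reset: what is moved stays moved. The work goes in short steps, Python scripts to look and compute and a shell command to move; the robot and the scene stay as the last step left them, time stands still between calls to the robot, and variables do not carry over. Pictures are saved under pics/ and viewed, at most 10 in all, crops included, and the job is handed in when it is done.

```bash
ls; mkdir -p pics; cat > h.py <<'E'
import numpy as np,cv2
from scipy.spatial.transform import Rotation as R
from station import ctrl,optics
def pts(name,d):
    p=optics.camera_params(name);K=p["mtx"];v,u=np.mgrid[:d.shape[0],:d.shape[1]]
    c=np.stack([(u-K[0,2])/K[0,0]*d,(v-K[1,2])/K[1,1]*d,d,np.ones_like(d)],-1)
    if name=="wrist":
        o=ctrl.get_obs();T=np.eye(4);T[:3,:3]=R.from_rotvec(o["tool_rot"]).as_matrix();T[:3,3]=o["tool_pos"];E=T@p["tool_from_camera"]
    else:E=p["extrinsics"]
    return (c@np.array(E).T)[...,:3]
def snap(name,tag):
    o=ctrl.get_obs();a,d=optics.get_image(name);cv2.imwrite(f"pics/{tag}.png",a[...,::-1]);P=pts(name,d);np.savez(f"pics/{tag}.npz",a=a,d=d,P=P)
    return a,d,P
E
python3 - <<'E'
from h import *
o=ctrl.get_obs();print(o)
for n in("scene","top"):
    snap(n,n);p=optics.camera_params(n);print(n,np.round(p["mtx"],1).tolist(),np.round(p["extrinsics"],3).tolist())
print(np.round(optics.camera_params("wrist")["tool_from_camera"],3).tolist())
a=cv2.imread("pics/scene.png");
E
```

```text
pics
{'t': 0.0, 'q': array([ 1.19596406e+00,  5.33886368e-02,  1.61433931e+00, -4.99046564e-05,
        1.47601720e+00, -1.18997958e-01]), 'dq': array([-3.96467758e-04, -3.73480201e-04,  6.07745841e-04, -9.33798179e-05,
       -1.31186729e-03, -9.67007040e-04]), 'effort': array([-1.01253336e-03, -3.93684840e+01, -3.70175064e+01, -1.62149977e-04,
        6.94793242e-03,  7.90048603e-06]), 'tool_pos': array([0.15793041, 0.60404624, 0.23001627]), 'tool_rot': array([-0.40069993, -3.11545027,  0.00329716]), 'contact_force': array([-0.32948434,  0.37309077,  0.49851304]), 'wrist_torque': array([-0.00850476, -0.0211343 ,  0.0063594 ]), 'grip_force': 0.0, 'opening': 0.08521193431266043}
scene [[417.7, 0.0, 282.4], [0.0, 417.7, 212.8], [0.0, 0.0, 1.0]] [[-0.038, 0.531, -0.847, 1.363], [0.999, 0.033, -0.024, 0.038], [0.015, -0.847, -0.531, 0.687], [0.0, 0.0, 0.0, 1.0]]
top [[534.0, 0.0, 276.2], [0.0, 534.0, 210.1], [0.0, 0.0, 1.0]] [[-0.007, -0.997, 0.071, 0.468], [-1.0, 0.006, -0.017, 0.034], [0.016, -0.071, -0.997, 1.424], [0.0, 0.0, 0.0, 1.0]]
[[-0.0, -0.955, -0.298, 0.077], [1.0, -0.0, 0.0, 0.0], [-0.0, -0.298, 0.955, -0.143], [0.0, 0.0, 0.0, 1.0]]
```

View pics/scene.png

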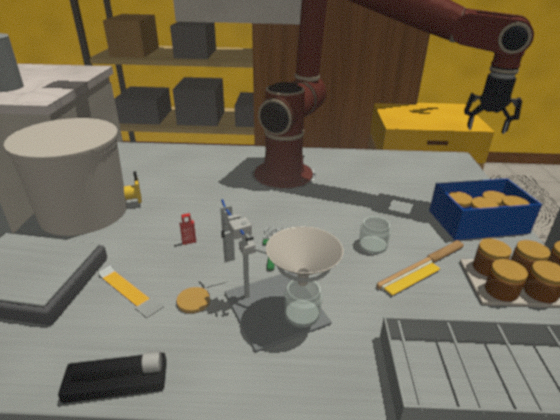

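View pics/top.png

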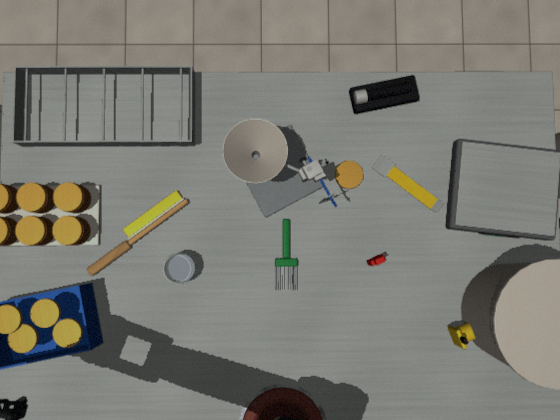

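```bash
python3 - <<'E'
import cv2,numpy as np
t=cv2.imread("pics/top.png")[145:275,285:405];s=cv2.imread("pics/scene.png")[190:260,165:265]
t=cv2.resize(t,(480,520),interpolation=cv2.INTER_CUBIC)[:,:400] if 0 else cv2.resize(t,(480,520),interpolation=cv2.INTER_CUBIC)
cv2.imwrite("pics/c1.png",t)
from h import *
for n in("top","scene"):
    z=np.load(f"pics/{n}.npz");a=z["a"].astype(int);P=z["P"]
    red=(a[...,0]>110)&(a[...,1]<60)&(a[...,2]<60)
    blue=(a[...,2]>a[...,0]+40)&(a[...,2]>90)
    for nm,m in(("red",red),("blue",blue)):
        for sel in [(P[...,0]>.25)&(P[...,0]<.9)&(abs(P[...,1]+.1)<.25)&(P[...,2]<.3)]:
            mm=m&sel&(z["d"]>0);v,u=np.nonzero(mm);Q=P[mm]
            print(n,nm,mm.sum());
            idx=np.argsort(u*1000+v)[::max(1,len(u)//14)]
            print(np.c_[u[idx],v[idx],np.round(Q[idx]*1000)].astype(int).tolist())
E
```

```text
top red 64
[[371, 261, 434, -229, 67], [372, 261, 434, -230, 72], [372, 265, 424, -231, 71], [373, 264, 426, -234, 67], [375, 264, 426, -239, 68], [376, 262, 432, -236, 94], [377, 261, 434, -238, 95], [378, 258, 441, -246, 70], [378, 263, 429, -242, 90], [379, 261, 434, -243, 96], [380, 259, 439, -247, 88], [381, 257, 444, -251, 86], [381, 261, 434, -249, 93], [382, 258, 442, -252, 93], [383, 257, 444, -255, 90], [383, 261, 434, -253, 95]]
top blue 79
[[308, 157, 677, -61, 205], [309, 159, 673, -63, 205], [311, 160, 670, -68, 208], [321, 179, 625, -90, 214], [322, 181, 621, -93, 206], [323, 182, 619, -95, 208], [324, 184, 614, -97, 208], [325, 186, 610, -100, 204], [326, 189, 602, -101, 209], [327, 192, 595, -103, 211], [328, 194, 591, -106, 208], [330, 197, 584, -110, 209], [331, 199, 580, -113, 207], [332, 202, 573, -115, 206], [334, 202, 572, -119, 213], [335, 204, 567, -120, 222]]
scene red 20
[[182, 225, 447, -256, 63], [183, 216, 447, -250, 92], [184, 224, 450, -249, 69], [184, 225, 446, -251, 63], [185, 215, 442, -246, 92], [186, 215, 445, -242, 94], [187, 215, 439, -241, 90],
[... 217 characters left out ...]
[191, 223, 438, -234, 64], [191, 224, 441, -233, 64], [192, 223, 439, -230, 66], [192, 224, 440, -230, 63], [192, 239, 428, -239, 4]]
scene blue 39
[[222, 200, 568, -119, 216], [222, 202, 571, -119, 213], [223, 201, 572, -117, 216], [223, 203, 576, -116, 213], [223, 205, 577, -116, 209], [224, 204, 577, -114, 212], [224, 206, 581, -113, 209], [226, 210, 596, -107, 208], [227, 210, 596, -105, 208], [227, 212, 602, -104, 207], [228, 211, 601, -102, 209], [228, 213, 608, -101, 208], [229, 213, 608, -98, 208], [230, 213, 608, -96, 208], [240, 230, 670, -67, 208], [241, 230, 671, -65, 208], [241, 232, 678, -64, 208], [242, 231, 675, -62, 209], [242, 233, 677, -62, 205], [243, 233, 679, -60, 207]]
```

View pics/c1.png

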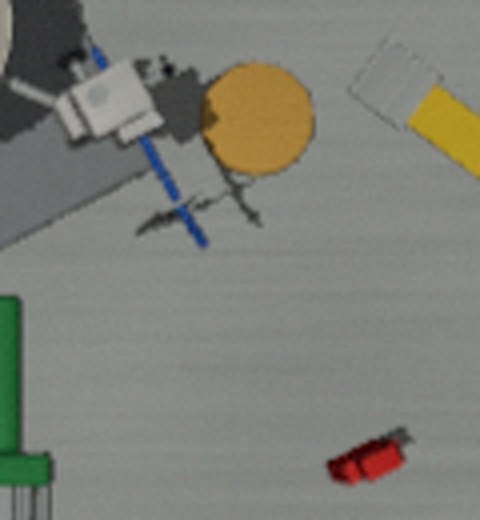

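The top view shows the arm's tip at about (335,204) and the clamp face near (320,179). The ruler is near (330,196) and the cage at (377,260). The arm's yaw is about 28° and its height about 0.206, which fits the text. I'll move to hover over the cage.

```bash
python3 -m handwheel '[{"tx":-29.4,"ty":-25.6},{"tx":-29.4,"ty":-25.6},{"tx":-29.4,"ty":-25.6},{"tx":-29.4,"ty":-25.6},{"tx":-29.4,"ty":-25.6},{"tx":-29.4,"ty":-25.6},{"tx":-29.4,"ty":-25.6},{"tx":-29.4,"ty":-25.6},{"tx":-29.4,"ty":-25.6},{"tx":-29.4,"ty":-25.6},{"tx":-29.4,"ty":-25.6}]'
python3 -m handwheel '[{"tx":-13,"ty":-38.8},{"tx":-13,"ty":-38.8},{"tx":-13,"ty":-38.8},{"tx":-13,"ty":-38.8},{"tx":-13,"ty":-38.8},{"tx":-13,"ty":-38.8},{"tx":-13,"ty":-38.8},{"tx":-13,"ty":-38.8},{"tx":-13,"ty":-38.8},{"tx":-13,"ty":-38.8},{"tx":-13,"ty":-38.8},{"tx":-13,"ty":-38.8}]'
python3 -m handwheel '[{"roll":-0.12},{"roll":-0.12},{"roll":-0.12},{"roll":-0.12},{"roll":-0.12},{"roll":-0.12},{},{}]'
python3 - <<'E'
from h import *
print(ctrl.get_obs()["q"].round(2))
a,d,P=snap("wrist","w1");a=a.astype(int)
m=(a[...,0]>90)&(a[...,1]<60)&(a[...,2]<60)&(d>0)
Q=P[m];print(m.sum())
for lo,hi in((.06,.074),(.084,.1)):
    q=Q[(Q[:,2]>lo)&(Q[:,2]<hi)]
    print(lo,len(q),np.median(q[:,2]),cv2.minAreaRect((q[:,:2]*1000).astype(np.float32)))
E
```

```text
[ 1.2   0.05  1.61  0.    1.48 -0.12]
0
0.06 0 nan ((0.0, 0.0), (0.0, 0.0), 0.0)
0.084 0 nan ((0.0, 0.0), (0.0, 0.0), 0.0)$[0]: bad value
$[0]: bad value
$[0]: bad value
  return _methods._mean(a, axis=axis, dtype=dtype,
  ret = ret.dtype.type(ret / rcount)
```

View pics/w1.png

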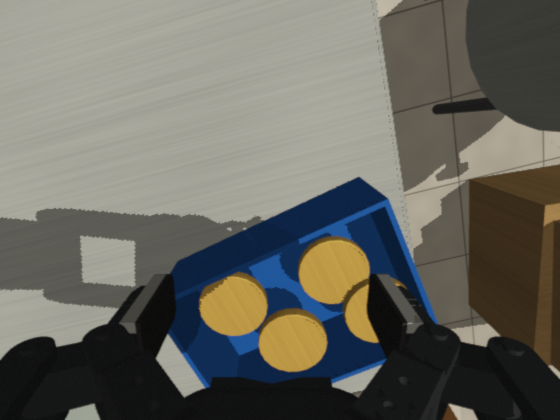

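The calls were refused, so the robot is still at its start pose over the blue box of jars. Rows probably need all four fields.

```bash
python3 -m handwheel '[{"tx":-29.4,"ty":-25.6,"tz":0,"roll":0},{"tx":-29.4,"ty":-25.6,"tz":0,"roll":0},{"tx":-29.4,"ty":-25.6,"tz":0,"roll":0},{"tx":-29.4,"ty":-25.6,"tz":0,"roll":0},{"tx":-29.4,"ty":-25.6,"tz":0,"roll":0},{"tx":-29.4,"ty":-25.6,"tz":0,"roll":0},{"tx":-29.4,"ty":-25.6,"tz":0,"roll":0},{"tx":-29.4,"ty":-25.6,"tz":0,"roll":0},{"tx":-29.4,"ty":-25.6,"tz":0,"roll":0},{"tx":-29.4,"ty":-25.6,"tz":0,"roll":0},{"tx":-29.4,"ty":-25.6,"tz":0,"roll":0}]'
```

```text
t: 1.07
tool_pos: [0.4002, 0.2486, 0.2312]
tool_rot: [0.4, 3.116, 0.0]
contact_force: [0.3, 0.4, -0.6]
opening: 0.0853
grip_force: 0.0
```

```bash

python3 -m handwheel '[{"tx":-13,"ty":-38.8,"tz":0,"roll":0},{"tx":-13,"ty":-38.8,"tz":0,"roll":0},{"tx":-13,"ty":-38.8,"tz":0,"roll":0},{"tx":-13,"ty":-38.8,"tz":0,"roll":0},{"tx":-13,"ty":-38.8,"tz":0,"roll":0},{"tx":-13,"ty":-38.8,"tz":0,"roll":0},{"tx":-13,"ty":-38.8,"tz":0,"roll":0},{"tx":-13,"ty":-38.8,"tz":0,"roll":0},{"tx":-13,"ty":-38.8,"tz":0,"roll":0},{"tx":-13,"ty":-38.8,"tz":0,"roll":0},{"tx":-13,"ty":-38.8,"tz":0,"roll":0},{"tx":-13,"ty":-38.8,"tz":0,"roll":0}]'
python3 -m handwheel '[{"tx":0,"ty":0,"tz":5,"roll":-0.12},{"tx":0,"ty":0,"tz":5,"roll":-0.12},{"tx":0,"ty":0,"tz":5,"roll":-0.12},{"tx":0,"ty":0,"tz":5,"roll":-0.12},{"tx":0,"ty":0,"tz":5,"roll":-0.12},{"tx":0,"ty":0,"tz":5,"roll":-0.12},{"tx":0,"ty":0,"tz":0,"roll":0},{"tx":0,"ty":0,"tz":0,"roll":0}]'
cat > m.py <<'E'
from h import *
import sys
print(ctrl.get_obs()["q"].round(2))
a,d,P=snap("wrist",sys.argv[1]);a=a.astype(int)
m=(a[...,0]>80)&(a[...,1]<60)&(a[...,2]<60)&(d>0)
Q=P[m];print(m.sum())
for lo,hi in((.06,.072),(.086,.1)):
    q=Q[(Q[:,2]>lo)&(Q[:,2]<hi)]
    print(lo,len(q),np.median(q,0),cv2.minAreaRect((q[:,:2]*1000).astype(np.float32)))
E
python3 m.py w2
```

```text
t: 2.07
tool_pos: [0.4323, -0.2416, 0.2311]
tool_rot: [0.402, 3.116, 0.0]
contact_force: [0.6, -0.1, 0.6]
opening: 0.0853
grip_force: 0.0
t: 2.73
tool_pos: [0.4326, -0.2393, 0.2008]
tool_rot: [0.718, -3.058, -0.001]
contact_force: [0.3, 0.2, -0.1]
opening: 0.0854
grip_force: 0.0
[-0.66 -0.25  1.94  0.    1.45 -2.69]
1005
0.06 295 [ 0.43244108 -0.24582538  0.06640491] ((435.24066162109375, -244.79090881347656), (13.547597885131836, 37.23599624633789), 25.37795066833496)
0.086 482 [ 0.43470919 -0.24493921  0.09140365] ((435.2298889160156, -245.10903930664062), (13.324736595153809, 23.175764083862305), 26.28694725036621)
```

View pics/w2.png

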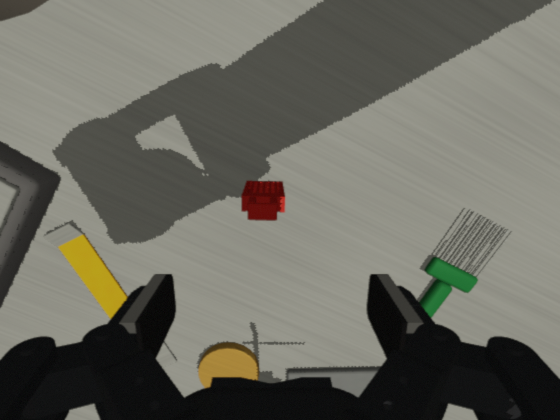

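The cage is centred at (0.4352, -0.245) with yaw 25.8°. Its heights of 66 and 91 mm and its sizes match the text, and the tool is already aligned at 26.4°. In the picture it is the red block near (263,200). Next I'll view the hook from the same relative wrist pose, so that calibration bias cancels.

```bash

python3 -m handwheel '[{"tx":0,"ty":0,"tz":-38,"roll":0},{"tx":0,"ty":0,"tz":-38,"roll":0},{"tx":0,"ty":0,"tz":-38,"roll":0},{"tx":-32,"ty":9,"tz":0,"roll":0},{"tx":-32,"ty":9,"tz":0,"roll":0},{"tx":-32,"ty":9,"tz":0,"roll":0},{"tx":-32,"ty":9,"tz":0,"roll":0},{"tx":-32,"ty":9,"tz":0,"roll":0},{"tx":-32,"ty":9,"tz":0,"roll":0},{"tx":0,"ty":0,"tz":0,"roll":0},{"tx":0,"ty":0,"tz":0,"roll":0},{"tx":0,"ty":0,"tz":0,"roll":0}]'
python3 - <<'E'
from h import *
a,d,P=snap("wrist","w3");a=a.astype(int)
cv2.imwrite("pics/w3c.png",cv2.resize(a[100:300,180:380].astype(np.uint8)[...,::-1],None,fx=3,fy=3,interpolation=cv2.INTER_CUBIC))
m=(a[...,2]>a[...,0]+35)&(a[...,2]>80)&(d>0)&(abs(P[...,2]-.21)<.02)
Q=P[m]*1000;v,u=np.nonzero(m);print(len(Q))
c=Q[:,:2].mean(0);w=np.linalg.svd(Q[:,:2]-c)[2][0] if len(Q)<3000 else np.linalg.eigh(np.cov((Q[:,:2]).T))[1][:,-1]
w=w*np.sign(w[0]);print("c",c,"yaw",np.arctan2(w[1],w[0]),np.degrees(np.arctan2(w[1],w[0])))
s=(Q[:,:2]-c)@w
for lo in np.arange(np.floor(s.min()),s.max(),5):
    k=(s>=lo)&(s<lo+5)
    if k.sum():
        q=Q[k];e=(q[:,:2]-c)@[-w[1],w[0]];print(round(lo),k.sum(),"uv",u[k].mean().round(),v[k].mean().round(),q.mean(0).round(1),"zmax",q[:,2].max().round(1),"e",np.percentile(e,[2,50,98]).round(1))
E
```

```text
t: 3.78
tool_pos: [0.5803, -0.1054, 0.3155]
tool_rot: [0.721, -3.057, 0.001]
contact_force: [-0.1, -0.3, 0.4]
opening: 0.0855
grip_force: 0.0
403
c [610.1063195  -94.40970851] yaw 0.4867771697257222 27.89027738860723
-56 38 uv 263.0 189.0 [ 563.  -119.5  217.3] zmax 219.1 e [-2.4 -0.1  2.1]
-51 28 uv 264.0 194.0 [ 566.8 -117.   215.6] zmax 217.6 e [-1.8  0.5  2. ]
-26 1 uv 267.0 225.0 [ 590.6 -102.6  206.3] zmax 206.3 e [1.8 1.8 1.8]
-21 33 uv 265.0 229.0 [ 594.  -103.1  207.7] zmax 209.3 e [-2.3  0.1  2.1]
-16 40 uv 265.0 234.0 [ 598.  -100.6  207.6] zmax 209.3 e [-2.4  0.1  2.5]
-11 43 uv 265.0 240.0 [602.8 -98.5 207.5] zmax 209.4 e [-2.6 -0.1  2.4]
-6 33 uv 265.0 246.0 [607.1 -95.9 207.5] zmax 209.3 e [-2.2 -0.2  2.2]
-1 34 uv 265.0 252.0 [611.4 -93.8 207.7] zmax 209.4 e [-2.1  0.   2.1]
4 34 uv 265.0 257.0 [616.  -91.5 207.7] zmax 209.1 e [-2.3 -0.5  2. ]
9 31 uv 266.0 263.0 [620.4 -89.3 207.6] zmax 209.3 e [-2.4  0.1  1.8]
14 32 uv 267.0 267.0 [624.2 -86.3 205.5] zmax 209.1 e [-2.5  0.8  2.5]
59 1 uv 267.0 318.0 [666.6 -65.  209.5] zmax 209.5 e [-0.5 -0.5 -0.5]
64 27 uv 267.0 320.0 [669.3 -63.3 207.8] zmax 209.2 e [-2.4  0.3  2.1]
69 26 uv 268.0 324.0 [673.5 -60.9 207.4] zmax 209.3 e [-2.5  0.1  2. ]
74 2 uv 270.0 324.0 [677.2 -56.8 199.7] zmax 206.9 e [1.  1.8 2.7]
```

View pics/w3c.png

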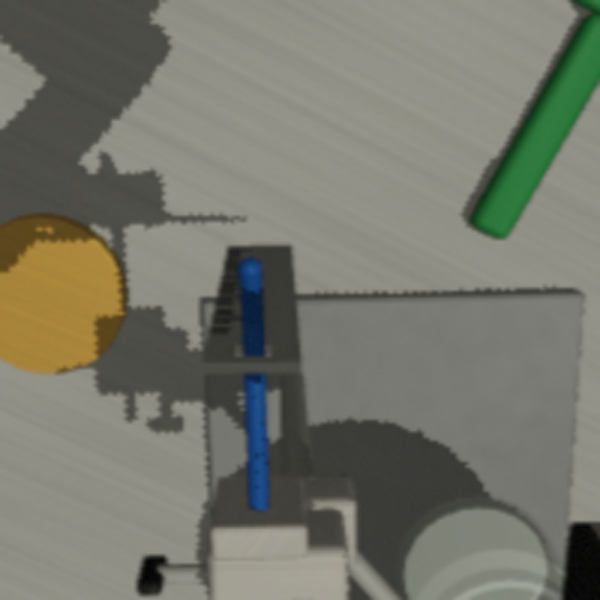

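The crop shows the blue tip at crop (250,268) and the ruler bar across the arm at crop v≈365. The clamp face is at about crop v≈505. Arm yaw is 27.9°, the bend is near (0.577, -0.112), the clamp face is about 54 mm in and the ruler about 10 mm in. Back to the cage.

```bash

python3 -m handwheel '[{"tx":32,"ty":-10,"tz":0,"roll":0},{"tx":32,"ty":-10,"tz":0,"roll":0},{"tx":32,"ty":-10,"tz":0,"roll":0},{"tx":32,"ty":-10,"tz":0,"roll":0},{"tx":32,"ty":-10,"tz":0,"roll":0},{"tx":32,"ty":-10,"tz":0,"roll":0},{"tx":0,"ty":0,"tz":38,"roll":0},{"tx":0,"ty":0,"tz":38,"roll":0},{"tx":0,"ty":0,"tz":38,"roll":0},{"tx":0,"ty":0,"tz":38,"roll":0},{"tx":0,"ty":0,"tz":0,"roll":0},{"tx":0,"ty":0,"tz":0,"roll":0}]' 70 20; python3 m.py w4
```

```text
t: 4.83
tool_pos: [0.4336, -0.2445, 0.1617]
tool_rot: [0.719, -3.055, -0.005]
contact_force: [1.0, -0.1, 1.0]
opening: 0.0699
grip_force: 0.0
[-0.66 -0.2   1.97 -0.    1.38 -2.7 ]
1489
0.06 441 [ 0.43469838 -0.24769287  0.06903501] ((437.0680236816406, -246.3586883544922), (13.577735900878906, 37.15610885620117), 24.525341033935547)
0.086 658 [ 0.43627189 -0.24623804  0.09389409] ((436.86181640625, -246.0833282470703), (13.362395286560059, 23.68305206298828), 24.840896606445312)
```

```bash

python3 -m handwheel '[{"tx":-1.5,"ty":-1,"tz":30,"roll":0},{"tx":0,"ty":0,"tz":30,"roll":0},{"tx":0,"ty":0,"tz":30,"roll":0},{"tx":0,"ty":0,"tz":20,"roll":0},{"tx":0,"ty":0,"tz":11,"roll":0},{"tx":0,"ty":0,"tz":0,"roll":0},{"tx":0,"ty":0,"tz":0,"roll":0},{"tx":0,"ty":0,"tz":0,"roll":0}]'
python3 -m handwheel '[{"tx":0,"ty":0,"tz":0,"roll":0},{"tx":0,"ty":0,"tz":0,"roll":0},{"tx":0,"ty":0,"tz":0,"roll":0},{"tx":0,"ty":0,"tz":0,"roll":0},{"tx":0,"ty":0,"tz":0,"roll":0},{"tx":0,"ty":0,"tz":0,"roll":0},{"tx":0,"ty":0,"tz":0,"roll":0},{"tx":0,"ty":0,"tz":0,"roll":0},{"tx":0,"ty":0,"tz":0,"roll":0}]' 20 25
```

```text
t: 5.55
tool_pos: [0.4393, -0.2467, 0.0454]
tool_rot: [-0.722, 3.054, -0.006]
contact_force: [-0.6, 0.4, 0.3]
opening: 0.0701
grip_force: 0.0
t: 6.3
tool_pos: [0.4382, -0.2456, 0.0438]
tool_rot: [-0.722, 3.056, -0.002]
contact_force: [-1.0, 1.0, 7.2]
opening: 0.0375
grip_force: 27.5
```

```bash

python3 -m handwheel '[{"tx":0,"ty":0,"tz":-10,"roll":0},{"tx":0,"ty":0,"tz":-34,"roll":0},{"tx":0,"ty":0,"tz":-35,"roll":0},{"tx":0,"ty":0,"tz":-35,"roll":0},{"tx":0,"ty":0,"tz":-20,"roll":-0.024},{"tx":-26,"ty":10,"tz":0,"roll":0},{"tx":-26,"ty":10,"tz":0,"roll":0},{"tx":-26,"ty":10,"tz":0,"roll":0},{"tx":-26,"ty":10,"tz":0,"roll":0},{"tx":-20,"ty":8,"tz":0,"roll":0},{"tx":-10.6,"ty":4,"tz":0,"roll":0},{"tx":0,"ty":0,"tz":0,"roll":0}]'
python3 -m handwheel '[{"tx":0,"ty":0,"tz":0,"roll":0},{"tx":0,"ty":0,"tz":0,"roll":0},{"tx":0,"ty":0,"tz":0,"roll":0},{"tx":0,"ty":0,"tz":0,"roll":0},{"tx":0,"ty":0,"tz":0,"roll":0},{"tx":0,"ty":0,"tz":0,"roll":0}]'
python3 - <<'E'
from h import *
o=ctrl.get_obs();Rm=R.from_rotvec(o["tool_rot"]).as_matrix();print(o["tool_pos"],Rm.round(4).tolist())
a,d,P=snap("wrist","w5");a=a.astype(int)
cv2.imwrite("pics/w5c.png",cv2.resize(a[150:400,160:400].astype(np.uint8)[...,::-1],None,fx=2.4,fy=2.4,interpolation=cv2.INTER_CUBIC))
c=np.array([610.1,-94.4]);w=np.array([.8838,.4679]);n=np.array([-w[1],w[0]])
m=(a[...,0]>80)&(a[...,1]<60)&(a[...,2]<60)&(d>0)
Q=P[m]*1000
print(np.percentile(Q[:,2],[2,25,50,75,98]))
for lo,hi in((195,206),(219,232)):
    q=Q[(Q[:,2]>lo)&(Q[:,2]<hi)]
    s=(q[:,:2]-c)@w;e=(q[:,:2]-c)@n
    if len(q): print(lo,len(q),np.median(q[:,2]),"s",np.percentile(s,[2,98]),"e",np.percentile(e,[2,98]),cv2.minAreaRect(q[:,:2].astype(np.float32)))
m=(a[...,2]>a[...,0]+30)&(a[...,2]>70)&(d>0)&(abs(P[...,2]-.21)<.02)
Q=P[m]*1000;s=(Q[:,:2]-c)@w;e=(Q[:,:2]-c)@n
for lo in np.arange(-60,30,8):
    k=(s>=lo)&(s<lo+8)
    if k.sum():print(lo,k.sum(),Q[k].mean(0).round(1),"z",np.percentile(Q[k,2],[50,95]).round(1),"e",np.percentile(e[k],[2,50,98]).round(1),s[k].min().round(1))
E
```

```text
t: 7.3
tool_pos: [0.5326, -0.1347, 0.1765]
tool_rot: [-0.763, 3.047, 0.0]
contact_force: [-0.2, 0.2, -0.0]
opening: 0.0369
grip_force: 26.9
t: 7.8
tool_pos: [0.5315, -0.1365, 0.1763]
tool_rot: [0.758, -3.049, 0.0]
contact_force: [0.2, -0.4, -0.1]
opening: 0.0375
grip_force: 26.9
[ 0.53154466 -0.13654074  0.17631463] [[-0.8836, -0.4683, -0.0001], [-0.4683, 0.8836, -0.0001], [0.0001, -0.0, -1.0]]
[136.97701749 181.90758319 198.70250934 222.79382824 224.46414278]
195 2315 198.70679105502984 s [-98.31289802 -84.67151183] e [-17.4272904   18.59980979] ((529.2919921875, -136.52272033691406), (15.53725814819336, 37.5372428894043), 25.894845962524414)
219 2569 223.60552318149368 s [-98.09542856 -84.76708391] e [-11.06892777  11.16593863] ((529.3990478515625, -136.97967529296875), (15.452258110046387, 23.572372436523438), 27.975465774536133)
```

View pics/w5c.png

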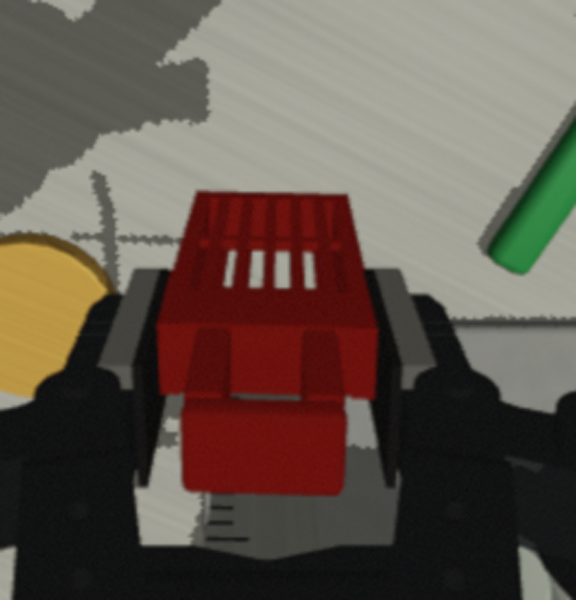

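The cage is held level and square: lug top spans crop (183–345, 400–493), underside 132 mm. I'll cross-check the lateral alignment of cage and arm with the scene and top cameras.

```bash
python3 - <<'E'
from h import *
c=np.array([610.1,-94.4]);w=np.array([.8838,.4679]);n=np.array([-w[1],w[0]])
for cam in("scene","top"):
  for i in range(1):
    a,d,P=snap(cam,cam+"5");a=a.astype(int);P=P*1000
    near=(abs(P[...,0]-570)<130)&(abs(P[...,1]+110)<70)&(d>0)
    for nm,m in(("red",(a[...,0]>70)&(a[...,1]<55)&(a[...,2]<55)),("blue",(a[...,2]>a[...,0]+30)&(a[...,2]>70))):
        m=m&near&(P[...,2]>120)&(P[...,2]<235);q=P[m];s=(q[:,:2]-c)@w;e=(q[:,:2]-c)@n;v,u=np.nonzero(m)
        print(cam,nm,len(q))
        if nm=="red":
            for lo,hi in((130,160),(160,195),(200,230)):
                k=(q[:,2]>lo)&(q[:,2]<hi)
                if k.sum():print(lo,k.sum(),"e",np.percentile(e[k],[0,5,50,95,100]).round(1),"s",np.median(s[k]).round(1),"z",q[k,2].min().round(),q[k,2].max().round(),"u",u[k].min(),u[k].max(),v[k].min(),v[k].max())
        elif len(q):
            print("e",np.percentile(e,[5,50,95]).round(1),"s",np.percentile(s,[0,50,100]).round(1))
            L=cv2.fitLine(q[:,:2].astype(np.float32),cv2.DIST_HUBER,0,.01,.01).ravel();print(np.degrees(np.arctan(L[1]/L[0])),np.median(q[:,2]))
cv2.imwrite("pics/s5c.png",cv2.resize(cv2.imread("pics/scene5.png")[150:250,180:280],None,fx=6,fy=6,interpolation=cv2.INTER_CUBIC))
E
```

```text
scene red 252
130 70 e [-19.9 -19.2  -8.3  -0.9   1.1] s -84.9 z 135.0 159.0 u 212 220 212 223
160 109 e [-20.2 -18.3  -7.6   3.4  17.6] s -83.8 z 160.0 195.0 u 211 226 200 215
200 46 e [-13.9 -13.   -1.7   9.3  14.6] s -84.0 z 200.0 226.0 u 212 224 189 200
scene blue 55
e [-5.  -2.9  0.2] s [-52.5 -15.7  78.6]
27.748508 209.06530568432984
top red 0
top blue 61
e [-4.5 -1.7  0.4] s [-24.1   3.3  74.7]
28.029905 208.0179453014892
```

View pics/s5c.png

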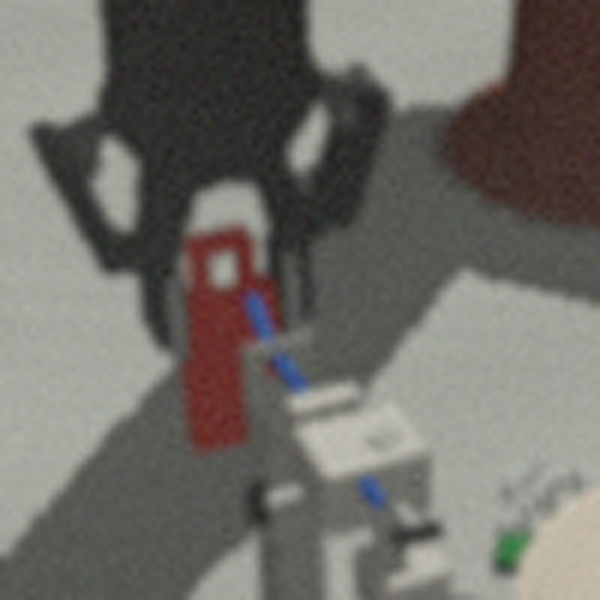

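The picture shows the cage's eye at crop (222,268) facing the tip at (252,297). The offset is roughly +1 mm, so I'll correct by −0.8 mm, raise 1.5 mm and insert gently.

```bash

python3 -m handwheel '[{"tx":-8,"ty":-0.8,"tz":-1.5,"roll":0},{"tx":-10,"ty":0,"tz":0,"roll":0},{"tx":-8,"ty":0,"tz":0,"roll":0},{"tx":-3,"ty":0,"tz":0,"roll":0},{"tx":-3,"ty":0,"tz":0,"roll":0},{"tx":-3,"ty":0,"tz":0,"roll":0},{"tx":-2,"ty":0,"tz":0,"roll":0},{"tx":-2,"ty":0,"tz":0,"roll":0},{"tx":-2,"ty":0,"tz":0,"roll":0},{"tx":0,"ty":0,"tz":0,"roll":0},{"tx":0,"ty":0,"tz":0,"roll":0}]'
python3 - <<'E'
from h import *
for i in range(3):
    o=ctrl.get_obs();print(o["tool_pos"].round(4),o["contact_force"].round(2),o["wrist_torque"].round(3)); snap("scene",f"s6{i}")
E
```

```text
t: 8.87
tool_pos: [0.5684, -0.1176, 0.1778]
tool_rot: [0.759, -3.048, 0.0]
contact_force: [0.1, 0.5, -0.3]
opening: 0.0374
grip_force: 26.9
[ 0.5684 -0.1176  0.1778] [ 0.05  0.53 -0.31] [ 0.019 -0.023 -0.022]
[ 0.5683 -0.1176  0.1778] [-0.49 -0.89 -0.81] [-0.015  0.036 -0.017]
[ 0.5683 -0.1176  0.1778] [ 0.77 -1.   -0.44] [-0.062 -0.018  0.036]
```

```bash

python3 -m handwheel '[{"tx":-2,"ty":0,"tz":0,"roll":0},{"tx":-2,"ty":0,"tz":0,"roll":0},{"tx":-2,"ty":0,"tz":0,"roll":0},{"tx":-2,"ty":0,"tz":0,"roll":0},{"tx":-2,"ty":0,"tz":0,"roll":0},{"tx":-2,"ty":0,"tz":0,"roll":0},{"tx":0,"ty":0,"tz":0,"roll":0}]'
python3 -m handwheel '[{"tx":-2,"ty":0,"tz":0,"roll":0},{"tx":-2,"ty":0,"tz":0,"roll":0},{"tx":-2,"ty":0,"tz":0,"roll":0},{"tx":-2,"ty":0,"tz":0,"roll":0},{"tx":-2,"ty":0,"tz":0,"roll":0},{"tx":-1,"ty":0,"tz":0,"roll":0},{"tx":0,"ty":0,"tz":0,"roll":0}]'
python3 - <<'E'
from h import *
snap("scene","s7");a=cv2.imread("pics/s7.png")
cv2.imwrite("pics/s7c.png",cv2.resize(a[150:250,180:280],None,fx=6,fy=6,interpolation=cv2.INTER_CUBIC))
E
```

```text
t: 9.6
tool_pos: [0.5793, -0.1117, 0.1778]
tool_rot: [-0.76, 3.048, 0.0]
contact_force: [-0.6, 0.6, 0.6]
opening: 0.0373
grip_force: 26.9
t: 10.18
tool_pos: [0.589, -0.1066, 0.1778]
tool_rot: [-0.76, 3.048, 0.0]
contact_force: [-0.3, -0.1, -1.0]
opening: 0.0374
grip_force: 26.9
```

View pics/s7c.png

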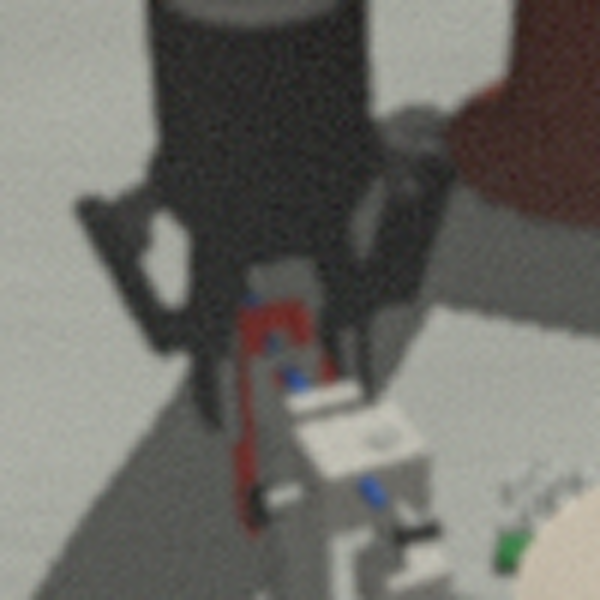

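The picture shows the eye threaded: blue tip behind the bar at crop (250,300), arm through the slot. The ruler is being carried along. I'll go 4 mm further, then lower most of the way.

```bash

python3 -m handwheel '[{"tx":-2,"ty":0,"tz":0,"roll":0},{"tx":-2,"ty":0,"tz":0,"roll":0},{"tx":0,"ty":0,"tz":2,"roll":0},{"tx":0,"ty":0,"tz":2,"roll":0},{"tx":0,"ty":0,"tz":2,"roll":0},{"tx":0,"ty":0,"tz":2,"roll":0},{"tx":0,"ty":0,"tz":1,"roll":0},{"tx":0,"ty":0,"tz":1,"roll":0},{"tx":0,"ty":0,"tz":0,"roll":0},{"tx":0,"ty":0,"tz":0,"roll":0}]'
python3 -m handwheel '[{"tx":0,"ty":0,"tz":0.5,"roll":0},{"tx":0,"ty":0,"tz":0,"roll":0},{"tx":0,"ty":0,"tz":0,"roll":0}]'
```

```text
t: 11.07
tool_pos: [0.5922, -0.1049, 0.1678]
tool_rot: [0.759, -3.048, -0.0]
contact_force: [0.1, 0.5, -0.4]
opening: 0.0373
grip_force: 26.9
t: 11.32
tool_pos: [0.5923, -0.1049, 0.1674]
tool_rot: [-0.759, 3.048, -0.0]
contact_force: [0.1, 0.9, -0.3]
opening: 0.0377
grip_force: 26.9
```

```bash

python3 -m handwheel '[{"tx":-2,"ty":0,"tz":0,"roll":0},{"tx":-2,"ty":0,"tz":0,"roll":0},{"tx":-2,"ty":0,"tz":0,"roll":0},{"tx":-2,"ty":0,"tz":0,"roll":0},{"tx":-2,"ty":0,"tz":0,"roll":0},{"tx":-2,"ty":0,"tz":0,"roll":0},{"tx":0,"ty":0,"tz":0,"roll":0}]'
python3 -m handwheel '[{"tx":-1,"ty":0,"tz":0,"roll":0},{"tx":-1,"ty":0,"tz":0,"roll":0},{"tx":-1,"ty":0,"tz":0,"roll":0},{"tx":-1,"ty":0,"tz":0,"roll":0},{"tx":-1,"ty":0,"tz":0,"roll":0},{"tx":-1,"ty":0,"tz":0,"roll":0},{"tx":0,"ty":0,"tz":0,"roll":0}]'
python3 - <<'E'
from h import *
a,d,P=snap("wrist","w8");a=a.astype(int);P=P*1000
c=np.array([610.1,-94.4]);w=np.array([.8838,.4679])
m=(a[...,0]>80)&(a[...,1]<60)&(a[...,2]<60)&(d>0);q=P[m];k=q[:,2]>203
print("lug s",np.percentile((q[k][:,:2]-c)@w,[2,98]),"z",np.median(q[k][:,2]))
a,d,P=snap("scene","s8");a=a.astype(int);P=P*1000
m=(a[...,2]>a[...,0]+30)&(a[...,2]>70)&(d>0)&(abs(P[...,2]-208)<20)&(abs(P[...,0]-620)<70)&(abs(P[...,1]+90)<50)
print(np.sort((P[m][:,:2]-c)@w).round().astype(int).tolist())
E
```

```text
t: 11.9
tool_pos: [0.6033, -0.099, 0.1674]
tool_rot: [-0.76, 3.048, 0.0]
contact_force: [0.2, 1.1, 0.6]
opening: 0.0372
grip_force: 26.9
t: 12.48
tool_pos: [0.6084, -0.0963, 0.1673]
tool_rot: [-0.759, 3.048, 0.0]
contact_force: [-0.6, -0.0, 0.1]
opening: 0.0373
grip_force: 26.9
lug s [-11.71653748   1.84945232] z 214.40771104849995
[65, 66, 66, 68, 68, 68, 70, 71, 72, 74, 75, 75, 76, 76, 78, 79]
```

```bash

python3 -m handwheel '[{"tx":-1,"ty":0,"tz":0,"roll":0},{"tx":-1,"ty":0,"tz":0,"roll":0},{"tx":-1,"ty":0,"tz":0,"roll":0},{"tx":-1,"ty":0,"tz":0,"roll":0},{"tx":0,"ty":0,"tz":0,"roll":0}]'
python3 -m handwheel '[{"tx":-0.5,"ty":0,"tz":0,"roll":0},{"tx":-0.5,"ty":0,"tz":0,"roll":0},{"tx":-0.5,"ty":0,"tz":0,"roll":0},{"tx":-0.5,"ty":0,"tz":0,"roll":0},{"tx":0,"ty":0,"tz":0,"roll":0}]'
```

```text
t: 13.0
tool_pos: [0.6119, -0.0945, 0.1673]
tool_rot: [-0.759, 3.048, 0.0]
contact_force: [-0.3, -0.4, -0.4]
opening: 0.0376
grip_force: 26.9
t: 13.42
tool_pos: [0.6135, -0.0936, 0.1673]
tool_rot: [-0.759, 3.048, 0.0]
contact_force: [-1.5, 0.1, 0.5]
opening: 0.0377
grip_force: 26.9
```

```bash

python3 -m handwheel '[{"tx":-0.5,"ty":0,"tz":0,"roll":0},{"tx":-0.5,"ty":0,"tz":0,"roll":0},{"tx":0,"ty":0,"tz":0,"roll":0},{"tx":0,"ty":0,"tz":0,"roll":0}]'|grep -E "pos|force"
```

```text
tool_pos: [0.6144, -0.0931, 0.1673]
contact_force: [0.4, 0.8, -0.4]
grip_force: 26.9
```

```bash

python3 -m handwheel '[{"tx":-0.5,"ty":0,"tz":0,"roll":0},{"tx":-0.5,"ty":0,"tz":0,"roll":0},{"tx":0,"ty":0,"tz":0,"roll":0},{"tx":0,"ty":0,"tz":0,"roll":0}]'|grep -E "pos|force"
```

```text
tool_pos: [0.6153, -0.0927, 0.1673]
contact_force: [-0.7, -0.8, -0.9]
grip_force: 26.9
```

```bash

python3 -m handwheel '[{"tx":-0.5,"ty":0,"tz":0,"roll":0},{"tx":-0.5,"ty":0,"tz":0,"roll":0},{"tx":0,"ty":0,"tz":0,"roll":0}]'|grep -E "pos|force: \["
```

```text
tool_pos: [0.6162, -0.0922, 0.1673]
contact_force: [0.0, 0.5, -1.4]
```

```bash

python3 -m handwheel '[{"tx":-0.5,"ty":0,"tz":0,"roll":0},{"tx":-0.5,"ty":0,"tz":0,"roll":0},{"tx":0,"ty":0,"tz":0,"roll":0}]'|grep -E "pos|force: \["
```

```text
tool_pos: [0.6171, -0.0917, 0.1673]
contact_force: [0.8, 0.4, -1.1]
```

```bash

python3 -m handwheel '[{"tx":-0.5,"ty":0,"tz":0,"roll":0},{"tx":-0.5,"ty":0,"tz":0,"roll":0},{"tx":0,"ty":0,"tz":0,"roll":0}]'|grep -E "pos|force: \["
```

```text
tool_pos: [0.618, -0.0912, 0.1673]
contact_force: [0.2, -0.2, -0.5]
```

```bash

python3 -m handwheel '[{"tx":-0.4,"ty":0,"tz":0,"roll":0},{"tx":0,"ty":0,"tz":0,"roll":0},{"tx":0,"ty":0,"tz":0,"roll":0}]'|grep -E "pos|force: \["
```

```text
tool_pos: [0.6183, -0.0911, 0.1673]
contact_force: [-0.2, -0.3, -1.4]
```

```bash

python3 -m handwheel '[{"tx":-0.5,"ty":0,"tz":0,"roll":0},{"tx":0,"ty":0,"tz":0,"roll":0},{"tx":0,"ty":0,"tz":0,"roll":0}]'|grep -E "pos|force: \["
```

```text
tool_pos: [0.6187, -0.0908, 0.1673]
contact_force: [-0.9, -0.3, -0.8]
```

```bash

python3 -m handwheel '[{"tx":-0.5,"ty":0,"tz":0,"roll":0},{"tx":0,"ty":0,"tz":0,"roll":0},{"tx":0,"ty":0,"tz":0,"roll":0}]'|grep -E "pos|force: \["
```

```text
tool_pos: [0.6192, -0.0906, 0.1673]
contact_force: [-0.1, 0.2, -0.9]
```

```bash

python3 -m handwheel '[{"tx":-0.5,"ty":0,"tz":0,"roll":0},{"tx":0,"ty":0,"tz":0,"roll":0},{"tx":0,"ty":0,"tz":0,"roll":0}]'|grep -E "pos|force: \["
```

```text
tool_pos: [0.6195, -0.0905, 0.1673]
contact_force: [-0.4, -0.6, 0.5]
```

```bash

python3 -m handwheel '[{"tx":-0.5,"ty":0,"tz":0,"roll":0},{"tx":0,"ty":0,"tz":0,"roll":0},{"tx":0,"ty":0,"tz":0,"roll":0}]'|grep -E "pos|force: \["
```

```text
tool_pos: [0.6195, -0.0904, 0.1672]
contact_force: [-3.0, -2.0, 0.8]
```

Contact felt: about 3.6 N along the arm. I'll press slightly more and hold.

```bash

python3 -m handwheel '[{"tx":-0.2,"ty":0,"tz":0,"roll":0},{"tx":0,"ty":0,"tz":0,"roll":0},{"tx":0,"ty":0,"tz":0,"roll":0},{"tx":0,"ty":0,"tz":0,"roll":0},{"tx":0,"ty":0,"tz":0,"roll":0},{"tx":0,"ty":0,"tz":0,"roll":0}]'|grep -E "pos|force: \["
```

```text
tool_pos: [0.6196, -0.0904, 0.1672]
contact_force: [-5.7, -2.6, 0.9]
```

```bash

python3 -m handwheel '[{"tx":0,"ty":0,"tz":0,"roll":0},{"tx":0,"ty":0,"tz":0,"roll":0},{"tx":0,"ty":0,"tz":0,"roll":0},{"tx":0,"ty":0,"tz":0,"roll":0}]'|grep -E "pos|force: \["
```

```text
tool_pos: [0.6196, -0.0904, 0.1672]
contact_force: [-5.5, -2.8, 0.6]
```

About 6.2 N held steadily for over 0.8 s. Now I'll ease back and set the bar down by feel.

```bash

python3 -m handwheel '[{"tx":0.5,"ty":0,"tz":0,"roll":0},{"tx":0,"ty":0,"tz":0.5,"roll":0},{"tx":0,"ty":0,"tz":0,"roll":0},{"tx":0,"ty":0,"tz":0,"roll":0}]'|grep -E "pos|force: \["
```

```text
tool_pos: [0.6196, -0.0904, 0.167]
contact_force: [-5.9, -1.8, 1.6]
```

```bash

python3 -m handwheel '[{"tx":0,"ty":0,"tz":0.3,"roll":0},{"tx":0,"ty":0,"tz":0,"roll":0},{"tx":0,"ty":0,"tz":0,"roll":0}]'|grep -E "pos|force: \["
```

```text
tool_pos: [0.6196, -0.0905, 0.1668]
contact_force: [-5.7, -2.6, 2.5]
```

```bash

python3 -m handwheel '[{"tx":0.5,"ty":0,"tz":0,"roll":0},{"tx":0,"ty":0,"tz":0,"roll":0},{"tx":0,"ty":0,"tz":0,"roll":0},{"tx":0,"ty":0,"tz":0,"roll":0}]'|grep -E "pos|force: \["
```

```text
tool_pos: [0.6196, -0.0904, 0.1666]
contact_force: [-2.7, -1.6, 1.0]
```

```bash

python3 -m handwheel '[{"tx":0.4,"ty":0,"tz":0,"roll":0},{"tx":0,"ty":0,"tz":0,"roll":0},{"tx":0,"ty":0,"tz":0,"roll":0},{"tx":0,"ty":0,"tz":0,"roll":0}]'|grep -E "pos|force: \["
```

```text
tool_pos: [0.6191, -0.0905, 0.1663]
contact_force: [0.5, 0.5, -0.5]
```

```bash

python3 -m handwheel '[{"tx":0,"ty":0,"tz":0.4,"roll":0},{"tx":0,"ty":0,"tz":0,"roll":0},{"tx":0,"ty":0,"tz":0,"roll":0},{"tx":0,"ty":0,"tz":0,"roll":0}]'|grep -E "pos|force: \["
```

```text
tool_pos: [0.619, -0.0907, 0.166]
contact_force: [1.1, -0.0, -0.2]
```

```bash

python3 -m handwheel '[{"tx":0,"ty":0,"tz":0.3,"roll":0},{"tx":0,"ty":0,"tz":0,"roll":0},{"tx":0,"ty":0,"tz":0,"roll":0},{"tx":0,"ty":0,"tz":0,"roll":0}]'|grep -E "pos|force: \["
```

```text
tool_pos: [0.6189, -0.0907, 0.1658]
contact_force: [0.3, -0.2, -0.5]
```

```bash

python3 -m handwheel '[{"tx":0,"ty":0,"tz":0.3,"roll":0},{"tx":0,"ty":0,"tz":0,"roll":0},{"tx":0,"ty":0,"tz":0,"roll":0}]'|grep -E "pos|force: \["
python3 - <<'E'
from h import *
z=np.load("pics/w3.npz");P=z["P"]*1000
c=np.array([610.1,-94.4]);w=np.array([.8838,.4679]);n=np.array([-w[1],w[0]])
s=(P[...,:2]-c)@w;e=(P[...,:2]-c)@n
m=(P[...,2]>120)&(s>0)&(s<45)&(abs(e)<75)&(abs(e)>8)
# per e-bin minimal s and z
for lo in range(-75,75,5):
    k=m&(e>=lo)&(e<lo+5)
    if k.sum():i=np.argsort(s[k])[:8];print(lo,k.sum(),"smin",np.sort(s[k])[:3].round(),"z",P[k][i,2].round().tolist())
o=ctrl.get_obs();print("tcp s,e",(o["tool_pos"][:2]*1000-c)@w,(o["tool_pos"][:2]*1000-c)@n)
E
```

```text
tool_pos: [0.619, -0.0907, 0.1656]
contact_force: [-0.3, -0.6, -0.3]
-40 25 smin [42. 42. 42.] z [193.0, 201.0, 194.0, 197.0, 190.0, 204.0, 188.0, 200.0]
-35 69 smin [41. 42. 42.] z [198.0, 197.0, 200.0, 203.0, 201.0, 194.0, 189.0, 194.0]
-30 33 smin [42. 42. 42.] z [196.0, 195.0, 197.0, 195.0, 195.0, 196.0, 198.0, 196.0]
-25 28 smin [42. 42. 42.] z [195.0, 197.0, 195.0, 195.0, 196.0, 195.0, 196.0, 196.0]
-20 30 smin [30. 30. 31.] z [204.0, 202.0, 199.0, 211.0, 211.0, 197.0, 196.0, 211.0]
-15 198 smin [17. 17. 18.] z [188.0, 212.0, 207.0, 205.0, 199.0, 197.0, 189.0, 208.0]
-10 109 smin [18. 18. 18.] z [209.0, 216.0, 207.0, 197.0, 191.0, 214.0, 206.0, 187.0]
5 104 smin [17. 18. 18.] z [208.0, 211.0, 213.0, 215.0, 194.0, 211.0, 202.0, 214.0]
10 254 smin [17. 17. 18.] z [212.0, 206.0, 188.0, 200.0, 204.0, 200.0, 198.0, 202.0]
15 239 smin [27. 28. 28.] z [209.0, 209.0, 200.0, 200.0, 203.0, 196.0, 203.0, 196.0]
20 206 smin [27. 27. 27.] z [202.0, 200.0, 211.0, 192.0, 209.0, 196.0, 190.0, 212.0]
25 67 smin [37. 38. 38.] z [149.0, 154.0, 156.0, 146.0, 148.0, 160.0, 151.0, 158.0]
30 6 smin [40. 41. 41.] z [151.0, 146.0, 160.0, 162.0, 159.0, 160.0]
tcp s,e 9.584621133916867 -0.9255997584860489
```

```bash

python3 -m handwheel '[{"tx":0,"ty":0,"tz":0,"roll":0},{"tx":0,"ty":0,"tz":0,"roll":0},{"tx":0,"ty":0,"tz":0,"roll":0},{"tx":0,"ty":0,"tz":0,"roll":0},{"tx":0,"ty":0,"tz":0,"roll":0}]' 41 20|grep -E "open|force"
python3 -m handwheel '[{"tx":0,"ty":0,"tz":0,"roll":0},{"tx":0,"ty":0,"tz":0,"roll":0},{"tx":0,"ty":0,"tz":0,"roll":0},{"tx":0,"ty":0,"tz":0,"roll":0},{"tx":0,"ty":0,"tz":0,"roll":0},{"tx":0,"ty":0,"tz":0,"roll":0}]' 56|grep -E "open|force"
python3 - <<'E'
from h import *
a,d,P=snap("wrist","w9");a=a.astype(int);P=P*1000
c=np.array([610.1,-94.4]);w=np.array([.8838,.4679]);n=np.array([-w[1],w[0]])
m=(a[...,0]>80)&(a[...,1]<60)&(a[...,2]<60)&(d>0);q=P[m]
for lo,hi in((180,196),(203,225)):
    k=(q[:,2]>lo)&(q[:,2]<hi);print("s",np.percentile((q[k][:,:2]-c)@w,[2,98]),"e",np.percentile((q[k][:,:2]-c)@n,[2,98]),"z",np.percentile(q[k][:,2],[50,75]))
E
```

```text
contact_force: [1.1, 1.3, -0.5]
opening: 0.0408
grip_force: 0.0
contact_force: [0.7, -0.1, -0.1]
opening: 0.0561
grip_force: 0.0
s [ 0.17016938 13.87399822] e [-18.60728825  17.95795598] z [187.82261951 188.47826035]
s [ 0.29734907 13.96057908] e [-11.89814636  10.5853541 ] z [212.73345945 213.1822774 ]
```

The cage hangs free, with its top at 213 mm as expected, 44 mm in. Retreating upwards and taking a final look.

```bash

python3 -m handwheel '[{"tx":0,"ty":0,"tz":-5,"roll":0},{"tx":0,"ty":0,"tz":-10,"roll":0},{"tx":0,"ty":0,"tz":-15,"roll":0},{"tx":0,"ty":0,"tz":-25,"roll":0},{"tx":0,"ty":0,"tz":-30,"roll":0},{"tx":0,"ty":0,"tz":-30,"roll":0},{"tx":0,"ty":0,"tz":-25,"roll":0},{"tx":20,"ty":0,"tz":0,"roll":0},{"tx":20,"ty":0,"tz":0,"roll":0},{"tx":0,"ty":0,"tz":0,"roll":0},{"tx":0,"ty":0,"tz":0,"roll":0},{"tx":0,"ty":0,"tz":0,"roll":0}]'
python3 - <<'E'
from h import *
c=np.array([610.1,-94.4]);w=np.array([.8838,.4679]);n=np.array([-w[1],w[0]])
for i in range(2):
    a,d,P=snap("wrist",f"w10{i}");P=P*1000;b=a.astype(int)
    m=(b[...,0]>80)&(b[...,1]<60)&(b[...,2]<60)&(d>0);q=P[m];k=q[:,2]>205
    print("lug s",np.percentile((q[k][:,:2]-c)@w,[2,98]),"e",np.percentile((q[k][:,:2]-c)@n,[2,98]),"z",np.median(q[k][:,2]));v,u=np.nonzero(m)
s,_,_=snap("scene","s10")
A=cv2.resize(a[150:400,160:400],(480,500),interpolation=cv2.INTER_CUBIC);B=cv2.resize(s[170:270,185:245],(300,500),interpolation=cv2.INTER_CUBIC)
cv2.imwrite("pics/fin.png",np.hstack([A,B])[...,::-1])
E
```

```text
t: 21.05
tool_pos: [0.584, -0.1094, 0.3066]
tool_rot: [-0.759, 3.047, -0.001]
contact_force: [-0.5, -0.4, -0.3]
opening: 0.056
grip_force: 0.0
lug s [ 0.54811663 14.49700122] e [-11.55326195  10.65377108] z 212.28988005844045
lug s [ 0.52198817 14.03802294] e [-11.94532424  10.75586114] z 212.3817431771342
```

View pics/fin.png

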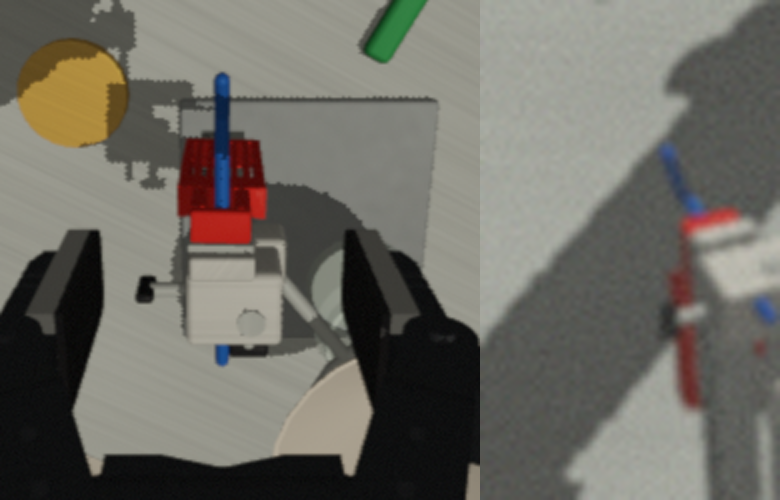

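The picture shows the cage hanging straight on the arm at (222,225), snug with the ruler against the clamp at (220,245). Both are still and the gripper is clear.

```bash
python3 -c "
from station import ctrl
print(ctrl.finish_job())"
```

```text
the job is handed in; nothing more can be done
None
```

The cage hangs by its eye about 44 mm in on the hook arm, next to the ruler and snug against the clamp; I pressed it home at about 6 N for over half a second, let go, and handed the job in after about 21 s, with no verdict returned.

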